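# Bring the square jar in front of the inspection torch and hold it there

## Robot

A 6-joint arm with a two-finger parallel gripper is mounted at the origin on the work surface. World frame = base frame: x ahead of the robot, y to its left, z up, the work surface at z = 0. Lengths are in m, angles in rad, forces in N, time in s.
With the tool pointing down it reaches from about 0.275 to 0.825 m from the base axis. Payload 4.9 kg.
Tool frame: the origin (TCP) lies at the very end of the fingers, on their centre line; the grasp point (between the pads) lies 19 mm behind it (tcp_to_grasp is the distance from the TCP to the grasp point, in m); x points along the fingers, y is the direction in which the jaws open and shut, and the axes are right-handed (so a half turn about x gives the same grasp; the last joint's range is limited). The gripper opens to 85 mm and grips with 20 to 120 N. Pads are 22 mm wide; open, the fingers measure 114 mm over their backs; the gripper's body (76 mm by 85 mm) begins 54 mm behind the grasp point. The pads swing forward as they close: fully open they stand 13 mm farther back than shut.
Start: joints at [-1.248, 0.326, -0.193, 1.052, 0, 1.437], TCP at [0.243, -0.494, 0.231] pointing down, gripper open.
Joint ranges: [-2.65, 2.65], [-0.97, 1.79], [-1.3, 1.35], [-1.93, 2.1], [-1.47, 1.37], [-3.14, 3.14]. Speed limits (rad/s): [2.57, 2.57, 3.14, 3.14, 3.14, 3.14].

## Interface

Orientations are given as a rotation vector (axis times angle).
In Python, from cell import goto, move_linear, goto_joints, let_go, grab, sleep, solve_ik, sense, read_camera, camera_info, MotionError, sign_off, tcp_to_grasp gives the robot as it stands. The module is installed in compiled form; this text tells all that it offers. Calls block until the motion is done:
- goto(position, orientation): joint-space move of the TCP to a pose.
- move_linear(position, rotation=None, feed=0.15, f_stop=None): straight line of the TCP; rotation=None keeps the orientation; feed is the mean speed in m/s. With f_stop (N) it stops when the force on the tool has changed by that much, and returns True; else False.
- goto_joints(angles): joint-space move.
- let_go() and grab(effort=None): open the fingers fully, or close them until they stop; effort is the grip in N (None keeps the last).
- sleep(seconds).
- solve_ik(position, orientation): joint angles nearest the present ones, or None.
- sense(): the state.
- read_camera(name): name is "scene" or "side" or "wrist"; returns the picture (384x512x3 uint8, red, green, blue); there is no depth.
- camera_info(name): a dict with "vertical_fov" (degrees; the focal length in pixels is half the picture's height over the tangent of half this angle, whatever the lens; pixels are square), "cx", "cy" (the principal point, pixels), "R" (3x3) and "t" (3): a world point X has camera coordinates R X + t. Camera axes: x right, y down, z forward; pixel columns grow to the right and rows downward; lengths in m; the calibration is good to about 2 mm. A picture is of the moment at which its call begins: read the wrist's pose just before it. camera_info takes no time and is no camera call; for the wrist camera it gives the pose at the moment of the call.
A pose or a line that the arm cannot do raises MotionError and nothing moves.
- sign_off(): hands the job in, once; it reports no verdict.
The state is a dict: "t": time; "q": joint angles; "dq": joint speeds; "tau": joint torques, N m; "position": TCP position; "tcp_rot": TCP orientation; "force": force on the tool from outside, world axes, zero at the start; "torque": the same for the moment, N m; "grip_width": opening from 0.0 (shut) to 1.0 (fully open).
Only numpy, scipy, OpenCV 4.12 (cv2) and the standard library are available. Lean on these libraries where they do the work, as an engineer would, in place of code of your own. Each camera call takes 0.05 s, during which the arm holds its last target. There are 200 camera calls.

## Task

Wind the inspection torch all the way down to its lower stop with the hand crank (clockwise seen from above, about two full turns). Then turn the turntable until the square jar stands squarely in front of the torch's lens, and finish while still gripping the turntable or one of its jars firmly so that it stays still there: do not let go at the end. Leave the other things on the bench where they are.

Things in the scene. Friction and masses are not known exactly. Their poses are not given: they have to be found in the camera images.
- rig: Inspection rig fixed to the bench: aluminium plate 390 x 460 x 12 mm. Origin on the turntable's axis at bench height, z up, x towards the torch, y towards the crank. The plate spans x -130 to 260, y -130 to 330 mm. A column 220 mm high stands at x 200, y 45; low shaft tubes and blocks (up to 54 mm high) run along x 200 and y 240 mm from it to the crank's gearbox.
- turntable: Grey turntable, 115 mm radius, disc top 42 mm above the bench; turns either way without end, stays where left (friction 0.08 N m). Origin on the axis at bench height, x axis towards the square jar, z up. Five amber jars with black caps are fixed to it 72 degrees apart, centres 85 mm from the axis: 40 mm wide, straight-sided, tops at 130 mm. A 22 mm steel stub at the centre is 77 mm high.
- square_jar (a point): The square jar, the only one with a square body and square cap (40 x 40 mm, one face looking outwards): point on its centre line, 87 mm above the bench.
- round_jar1 (a point): Round jar (40 mm diameter) next after the square one, anticlockwise seen from above: point on its centre line, 87 mm above the bench.
- round_jar2 (a point): Second round jar anticlockwise from the square one; the same point.
- round_jar3 (a point): Third round jar anticlockwise from the square one; the same point.
- round_jar4 (a point): Fourth round jar anticlockwise from the square one; the same point.
- view_spot (a point): Fixed point where the square jar's point must come: in front of the torch, 85 mm from the turntable's axis, 87 mm above the bench.
- torch_lens (a point): Centre of the lens of the black torch (32 mm diameter head, 130 mm long body lying level) that points at the turntable's axis from 129 mm away; it rides up and down the column. About 150 mm above the bench when fully up, 87 mm at the lower stop.
- torch (a joint): How far the torch has been wound down, m: 0 fully up, 0.063 at the lower stop. Driven by the crank, 4.8 mm per radian (30 mm per turn).
- crank (a joint): Angle of the hand crank, rad, growing clockwise seen from above; starts between 0 and 1.2, stopped at 13.2 (torch fully down). Stays where left; friction about 0.12 N m.
- crank_axis (a point): Point on the crank's vertical axis, 77 mm above the bench; gearbox 70 x 70 mm below it, up to 62 mm.
- crank_knob (a point): Middle (112 mm above the bench) of the crank's upright black knob, 18 to 20 mm in diameter, from 85 to 135 mm above the bench, 55 mm from the crank's axis. It spins freely on its pin. The crank's flat steel arm lies under it, top 84 mm above the bench.
- loupe: Bystander: black ring loupe, 38 mm diameter, 32 mm tall, standing on the base plate. Origin under its centre.
- beaker: Bystander: small glass beaker, 52 mm diameter, 62 mm tall, standing on the base plate. Origin under its centre.
- brush: Bystander: dusting brush 170 mm long, lying on the bench.
- blower: Bystander: black rubber air blower, 56 mm diameter, 95 mm tall, standing on the bench. Origin under its centre.
- pot: Bystander: white ceramic pot, 68 mm diameter, 85 mm tall, standing on the bench. Origin under its centre.

How it is judged:
By the outcome, as a careful person would: the job done as asked, in the order asked, and still so for the second after the job is handed in, while the arm keeps its last pose, push and grip.
It also fails if it takes over 72 s, if anything falls off the work surface, if the arm or the gripper's body presses on something with over 40 N, if the wrist force passes 120 N, or if a joint passes its speed limit or range.

## Working session

There is one attempt and no reset: what is moved stays moved. The work goes in short steps, each a Python script; the robot and the scene stay as the last script left them, time stands still between calls to the robot, and variables do not carry over. Pictures are saved under pics/ and viewed, about 8 in all and at most 12, crops included, and the job is handed in when it is done.

```bash
mkdir -p pics; python3 - <<'E'
from cell import *
import cv2,numpy as np
print(tcp_to_grasp, sense())
for n in("scene","side"):
    im=read_camera(n); cv2.imwrite(f"pics/{n}0.png",cv2.resize(im[:,:,::-1],(800,600),interpolation=cv2.INTER_CUBIC))
    print(n,camera_info(n))
E
```

```text
0.0187 {'t': 0.0, 'q': array([-1.24820043e+00,  3.26943017e-01, -1.93607984e-01,  1.05201734e+00,
        1.24207100e-05,  1.43660223e+00]), 'dq': array([ 0.00077959,  0.00062386, -0.00107421,  0.00162137, -0.00038966,
       -0.0021215 ]), 'tau': array([ 1.04912855e-03, -4.43395329e+01,  2.62442654e+01,  1.53656560e-02,
        1.17114805e-04, -7.55024843e-06]), 'position': array([ 0.24241235, -0.49302616,  0.23049318]), 'tcp_rot': array([ 1.96817011,  0.45932304, -1.96848195]), 'force': array([ 0.53471263, -0.40143907, -0.37981085]), 'torque': array([ 0.00478143,  0.02193508, -0.00979469]), 'grip_width': 1.0028762287882123}
scene {'vertical_fov': 48.434790933528575, 'cx': 253.62118036305716, 'cy': 189.44800593025508, 'R': array([[ 0.65157727,  0.75845367, -0.01396714],
       [ 0.60106567, -0.52742487, -0.60045239],
       [-0.46278193,  0.38284596, -0.79953852]]), 't': array([-0.30753392, -0.25601616,  1.49631281])}
side {'vertical_fov': 53.249828763671175, 'cx': 261.75556148159654, 'cy': 190.95743951602066, 'R': array([[-0.84882544, -0.52867212,  0.00107932],
       [-0.41219198,  0.66052608, -0.6275373 ],
       [ 0.33104856, -0.53311452, -0.77858575]]), 't': array([0.38553827, 0.30249451, 0.90532254])}
```

View pics/scene0.png

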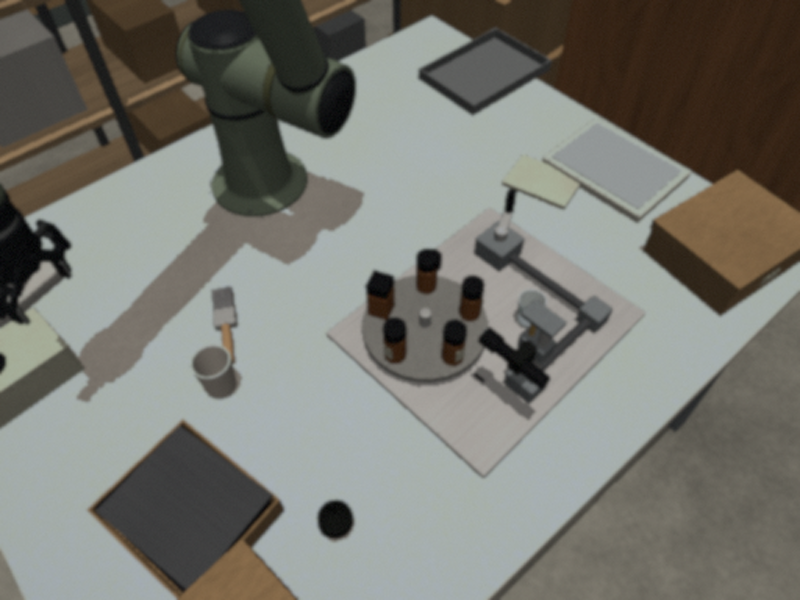

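View pics/side0.png

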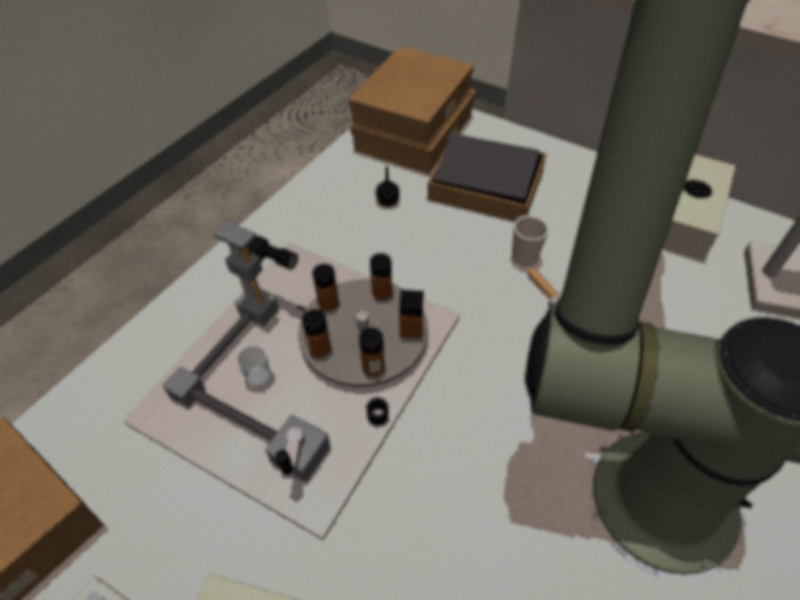

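The scene and side views both show the rig. In scene, the square jar is at about (380,282), the stub at (425,312) and the knob at (511,200). In side, the square jar is at (411,300), the stub at (363,318) and the knob at (284,462). I'll enlarge both for accurate readings.

```bash
python3 - <<'E'
from cell import *
import cv2,numpy as np
for n,(x,y,w,h) in dict(scene=(205,115,215,161),side=(75,135,225,169)).items():
    im=read_camera(n)[y:y+h,x:x+w,::-1]; s=800/w
    im=cv2.resize(im,(800,600),interpolation=cv2.INTER_CUBIC)
    im=cv2.convertScaleAbs(im,alpha=1.3,beta=15)
    for k in range(0,w,20): cv2.putText(im,str(x+k),(int(k*s),10),0,.35,(0,0,255)); cv2.line(im,(int(k*s),12),(int(k*s),18),(0,0,255))
    for k in range(0,h,20): cv2.putText(im,str(y+k),(0,int(k*s)+4),0,.35,(0,0,255))
    cv2.imwrite(f"pics/{n}1.png",im)
E
```

```text
(no output)
```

View pics/scene1.png

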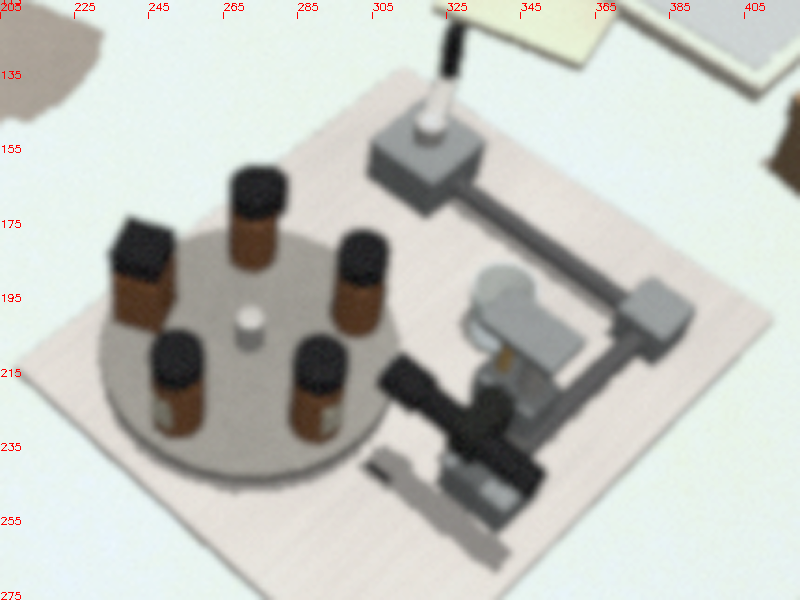

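View pics/side1.png

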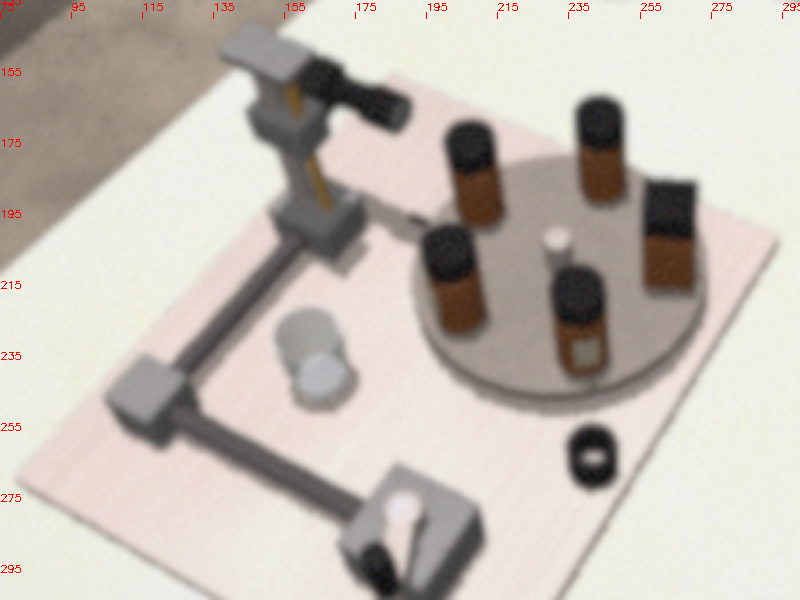

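```bash
cat > h.py <<'E'
from cell import *
import numpy as np, cv2
from scipy.optimize import least_squares
from scipy.spatial.transform import Rotation as Ro
def K(c):
    f=192/np.tan(np.radians(c["vertical_fov"])/2); return np.array([[f,0,c["cx"]],[0,f,c["cy"]],[0,0,1]])
def proj(c,X):
    p=(np.asarray(X)@c["R"].T+c["t"])@K(c).T; return p[...,:2]/p[...,2:]
def rot(a): return np.array([[np.cos(a),-np.sin(a)],[np.sin(a),np.cos(a)]])
E
cat > fit.py <<'E'
from h import *
cs,cd=camera_info("scene"),camera_info("side")
S=lambda x,y:(205+x/3.721,115+y/3.721)
D=lambda x,y:(75+x/3.556,135+y/3.556)
cor=[(-.13,-.13),(-.13,.33),(.26,.33),(.26,-.13)]
cS=[S(20,375),S(403,70),S(772,320),(310.4,302.7)]
cD=[D(777,238),(206.1,344.3),D(18,482),D(392,75)]
# jar order anticlockwise from square
jS=[S(145,241),S(178,351),S(322,357),S(365,251),S(258,186)]
jD=[D(672,202),D(600,118),D(470,141),D(447,245),D(579,286)]
def model(p):
    x,y,w,th,cx,cy,kx,ky=p
    W=lambda xy,z:np.r_[rot(w)@np.array(xy)+[x,y],z]
    P=[W(c,.012) for c in cor]+[W((0,0),.077)]
    P+=[W(.085*np.array([np.cos(th+i*2*np.pi/5),np.sin(th+i*2*np.pi/5)]),.13) for i in range(5)]
    P+=[[cx,cy,.088],[kx,ky,.135],[kx,ky,.085]]
    return np.array(P)
oS=np.array(cS+[S(250,317)]+jS+[S(430,122),S(456,29),S(448,76)])
oD=np.array(cD+[D(558,240)]+jD+[D(403,507),D(374,552),D(386,590)])
f=lambda p:np.r_[(proj(cs,model(p))-oS).ravel(),(proj(cd,model(p))-oD).ravel()]
best=min((least_squares(f,[.5,0,w,t,.5,.2,.5,.2],loss="soft_l1") for w in np.arange(0,6,1.) for t in np.arange(0,6,1.)),key=lambda r:r.cost)
p=best.x; np.set_printoptions(precision=4,suppress=True)
print(best.cost,p); print(np.c_[f(p).reshape(2,-1,2)[0],f(p).reshape(2,-1,2)[1]])
a,k=p[4:6],p[6:8]; print("crank r",np.linalg.norm(k-a),"rig axis",rot(-p[2])@(a-p[:2]),"knob ang",np.arctan2(*(k-a)[::-1]))
np.save("p.npy",p)
print(model(p)[:5])
E
python3 fit.py
```

```text
24.023251613865487 [0.5498 0.0019 6.3463 3.5674 0.5045 0.2385 0.4794 0.2864]
[[-2.2743 -3.557   0.662  -1.1213]
 [-0.567  -2.3382  0.1231  0.4746]
 [ 0.9248 -2.2463 -2.5779 -0.9207]
 [-0.5314  1.678  -1.4023 -1.2526]
 [-0.1104 -0.9013 -0.7849 -0.7926]
 [-0.9833 -0.8765 -1.13   -0.8136]
 [-0.5889 -1.0796 -0.5931 -1.604 ]
 [-0.4153 -1.135  -0.7315 -1.3435]
 [-0.3027 -1.3556 -0.6036 -0.6731]
 [-0.8912 -1.5505 -1.2223  0.0375]
 [-0.1563 -2.0265 -0.2692 -0.6286]
 [-0.2921 -0.2333 -0.423   0.1625]
 [-0.1523 -1.0951 -0.0449 -0.8851]]
crank r 0.05407480774834448 rig axis [-0.0303  0.239 ] knob ang 2.0540013419299994
[[ 0.4283 -0.1361  0.012 ]
 [ 0.3992  0.323   0.012 ]
 [ 0.7885  0.3476  0.012 ]
 [ 0.8175 -0.1115  0.012 ]
 [ 0.5498  0.0019  0.077 ]]
```

The fit is consistent. The crank radius comes out at 54 mm (55 given) and the crank axis at rig y 239 mm (240 given), with residuals of about 1 px. Next I'll take an overhead wrist view to refine it.

```bash
cat >> h.py <<'E'
def down(a):
    c,s=np.cos(a),np.sin(a); return Ro.from_matrix(np.array([[0,c,s],[0,s,-c],[-1,0,0]])).as_rotvec()
E
python3 - <<'E'
from h import *
np.set_printoptions(precision=3,suppress=True)
for a in np.arange(-3,3.2,.5):
    q=[solve_ik(P,down(a)) for P in ([.52,.12,.45],[.504,.184,.1],[.504,.294,.1],[.56,.24,.1],[.45,.24,.1])]
    print(a,[None if x is None else x[5].round(2) for x in q])
p=sense(); print(Ro.from_rotvec(p["tcp_rot"]).as_matrix())
goto([.50,.12,.42],down(1.57))
ci=camera_info("wrist"); im=read_camera("wrist"); np.save("w1.npy",[np.r_[ci["R"].ravel(),ci["t"]]])
print(ci, sense()["t"])
cv2.imwrite("pics/w1.png",cv2.resize(im[:,:,::-1],(800,600),interpolation=cv2.INTER_CUBIC))
E
```

```text
-3.0 [np.float64(-1.62), np.float64(-1.5), np.float64(-1.31), np.float64(-1.43), np.float64(-1.37)]
-2.5 [np.float64(-2.12), np.float64(-2.0), np.float64(-1.81), np.float64(-1.93), np.float64(-1.87)]
-2.0 [np.float64(-2.62), np.float64(-2.5), np.float64(-2.31), np.float64(-2.43), np.float64(-2.37)]
-1.5 [np.float64(-3.12), np.float64(-3.0), np.float64(-2.81), np.float64(-2.93), np.float64(-2.87)]
-1.0 [np.float64(2.66), np.float64(2.78), np.float64(2.97), np.float64(2.85), np.float64(2.92)]
-0.5 [np.float64(2.16), np.float64(2.28), np.float64(2.47), np.float64(2.35), np.float64(2.42)]
0.0 [np.float64(1.66), np.float64(1.78), np.float64(1.97), np.float64(1.85), np.float64(1.92)]
0.5 [np.float64(1.16), np.float64(1.28), np.float64(1.47), np.float64(1.35), np.float64(1.42)]
1.0 [np.float64(0.66), np.float64(0.78), np.float64(0.97), np.float64(0.85), np.float64(0.92)]
1.5 [np.float64(0.16), np.float64(0.28), np.float64(0.47), np.float64(0.35), np.float64(0.42)]
2.0 [np.float64(-0.34), np.float64(-0.22), np.float64(-0.03), np.float64(-0.15), np.float64(-0.08)]
2.5 [np.float64(-0.84), np.float64(-0.72), np.float64(-0.53), np.float64(-0.65), np.float64(-0.58)]
3.0 [np.float64(-1.34), np.float64(-1.22), np.float64(-1.03), np.float64(-1.15), np.float64(-1.08)]
[[-0.     0.441 -0.897]
 [ 0.001 -0.897 -0.441]
 [-1.    -0.001 -0.   ]]
{'vertical_fov': 66.32256048082256, 'cx': 259.9107397805313, 'cy': 193.3082746612643, 'R': array([[ 0.002,  1.   ,  0.002],
       [ 0.952, -0.002,  0.305],
       [ 0.305,  0.001, -0.952]]), 't': array([-0.121, -0.573,  0.407])} 2.7083
```

View pics/w1.png

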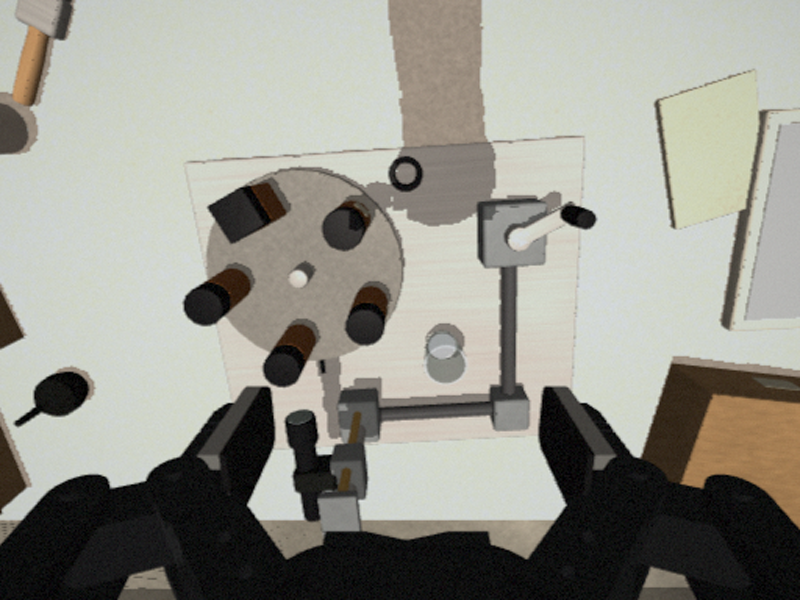

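The overhead wrist view shows everything clearly: stub (299,277), square cap centre (237,214), crank boss (517,238), knob top (585,218). I'll refit with it.

```bash
python3 - <<'E'
s=open("fit.py").read()
s=s.replace("(205+x/3.721,115+y/3.721)","(204.63+x/3.721,114.63+y/3.721)").replace("(75+x/3.556,135+y/3.556)","(74.64+x/3.556,134.64+y/3.556)")
s=s.replace("f=lambda p:np.r_[","""cw=camera_info("wrist"); G=lambda x,y:((x+.5)/1.5625-.5,(y+.5)/1.5625-.5)
iw=[0,1,2]+list(range(4,12))
oW=np.array([G(*t) for t in [(186,161),(584,136),(573,433),(299,277),(236,214),(207,304),(283,365),(365,324),(345,229),(517,238),(585,218)]])
g=lambda p:proj(cw,model(p))[iw]-oW
f=lambda p:np.r_[2*g(p).ravel(),""")
s=s.replace("print(np.c_[f(p).reshape(2,-1,2)[0],f(p).reshape(2,-1,2)[1]])","print(g(p))")
open("fit2.py","w").write(s)
E
python3 fit2.py
```

```text
45.0068612415711 [ 0.5485  0.0027  0.0603 -2.7101  0.5039  0.2351  0.4777  0.2852]
[[-1.5073 -0.4624]
 [ 2.1788 -1.4073]
 [-1.223  -0.1999]
 [ 0.0647  0.384 ]
 [ 1.0032  0.119 ]
 [-1.9435  1.2922]
 [-0.2644  2.7103]
 [ 0.7833  1.5636]
 [-0.3308 -0.262 ]
 [ 0.2167  0.1798]
 [ 0.2175  0.4352]]
crank r 0.05655983277087729 rig axis [-0.0305  0.2347] knob ang 2.053123520156068
[[ 0.4265 -0.1349  0.012 ]
 [ 0.3988  0.3242  0.012 ]
 [ 0.7881  0.3477  0.012 ]
 [ 0.8158 -0.1115  0.012 ]
 [ 0.5485  0.0027  0.077 ]]
```

```bash
cat > wind.py <<'E'
from h import *
import sys,json
Z=.097
def wind(c,th,dth,n,gain=0.0,feed=.08,lim=14):
    """turn clockwise n steps; stop on tangential force. Returns centre, angle, stopped"""
    c=np.array(c,float)
    for i in range(n):
        th-=dth; u=np.array([np.cos(th),np.sin(th)]); t=np.array([u[1],-u[0]])
        move_linear(np.r_[c+.055*u,Z],feed=feed)
        F=sense()["force"]-F0; fr,ft=F[:2]@u,F[:2]@t
        c+=gain*fr*u
        if LOG: print(i,round(th,2),"fr %.1f ft %.1f fz %.1f"%(fr,ft,F[2]))
        if ft<-lim: return c,th,True
    return c,th,False
LOG=True; F0=0
E
python3 - <<'E'
import wind as w; from wind import *
c=np.array([.5038,.2380]); th=2.053
k=c+.055*np.array([np.cos(th),np.sin(th)])
goto(np.r_[k,.20],down(1.57)); 
print(move_linear(np.r_[k,w.Z],feed=.12,f_stop=10))
w.F0=sense()["force"]; print(w.F0)
grab(50); s=sense(); print(s["force"]-w.F0,s["position"],s["grip_width"],s["t"])
c,th,st=wind(c,th,.26,6); s=sense(); print(c,th,st,s["t"],s["position"],s["grip_width"])
json.dump([list(c),th,list(w.F0)],open("st.json","w"))
E
```

```text
False
[-0.31390285  0.24111822  0.68642997]
[ 0.74595787 -3.29123148  2.93378328] [0.47859771 0.28633106 0.09738242] 0.2084280590699926 5.4083
0 1.79 fr -3.1 ft 2.8 fz 1.7
1 1.53 fr -2.5 ft 2.7 fz 3.5
2 1.27 fr -1.8 ft 1.6 fz 4.8
3 1.01 fr 0.4 ft 2.2 fz 3.8
4 0.75 fr 0.2 ft 2.9 fz 4.1
5 0.49 fr 2.8 ft 1.5 fz 4.3
[0.5038 0.238 ] 0.4929999999999999 False 7.3583 [0.55313768 0.2641163  0.09742139] 0.2096986135310111
```

```bash
python3 - <<'E'
import wind as w; from wind import *
c,th,F0=json.load(open("st.json")); w.F0=np.array(F0); w.LOG=False
c,th,st=wind(c,th,.26,38,feed=.1,lim=20); s=sense(); print(c,th,2.053-th,st,s["t"],s["force"]-w.F0)
w.LOG=True
if not st: c,th,st=wind(c,th,.1,20,feed=.06,lim=18)
s=sense(); print(c,th,2.053-th,st,s["t"],s["position"],s["grip_width"])
json.dump([list(c),th,list(w.F0)],open("st.json","w"))
for n in("side",):
    im=read_camera(n)[135:304,75:300,::-1]; cv2.imwrite("pics/side2.png",cv2.resize(im,(800,600),interpolation=cv2.INTER_CUBIC))
E
```

```text
[0.5038 0.238 ] -9.386999999999995 11.439999999999994 False 18.4417 [6.82950481 2.40151926 2.87783783]
0 -9.49 fr -5.9 ft -0.6 fz 3.8
1 -9.59 fr -6.6 ft -0.6 fz 3.8
2 -9.69 fr -7.5 ft 0.6 fz 3.8
3 -9.79 fr -6.5 ft -0.3 fz 4.6
4 -9.89 fr -5.5 ft 0.5 fz 5.9
5 -9.99 fr -5.8 ft -0.1 fz 4.9
6 -10.09 fr -6.5 ft -8.0 fz 14.2
7 -10.19 fr -8.1 ft -20.3 fz 23.9
[0.5038 0.238 ] -10.186999999999992 12.239999999999991 True 20.4417 [0.45880591 0.26875797 0.09679355] 0.2089845654739395
```

View pics/side2.png

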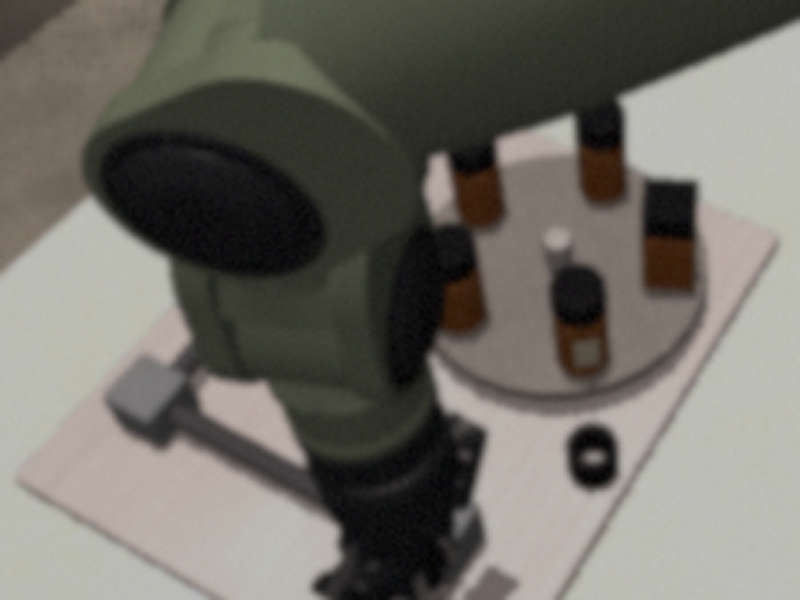

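The torch met a stop at about 12.1 rad of winding, within the expected 12.0–13.2. I'll release the knob, go up and check the torch and turntable.

```bash
python3 - <<'E'
from h import *
let_go(); p=sense()["position"]; move_linear([p[0],p[1],.2],feed=.2)
goto([.50,.04,.42],down(1.57)); sleep(.2)
ci=camera_info("wrist"); im=read_camera("wrist"); np.savez("w2.npz",R=ci["R"],t=ci["t"])
cv2.imwrite("pics/w2.png",cv2.resize(im[80:365,115:495,::-1],(800,600),interpolation=cv2.INTER_CUBIC))
side=read_camera("side"); cv2.imwrite("pics/side3.png",cv2.resize(side[135:304,75:300,::-1],(800,600),interpolation=cv2.INTER_CUBIC))
print(sense()["t"])
E
```

```text
23.3583
```

View pics/w2.png

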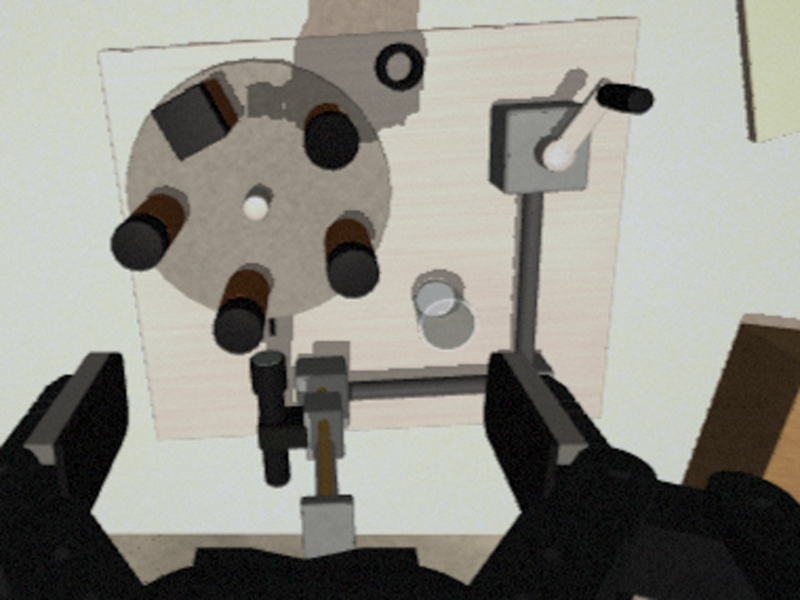

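View pics/side3.png

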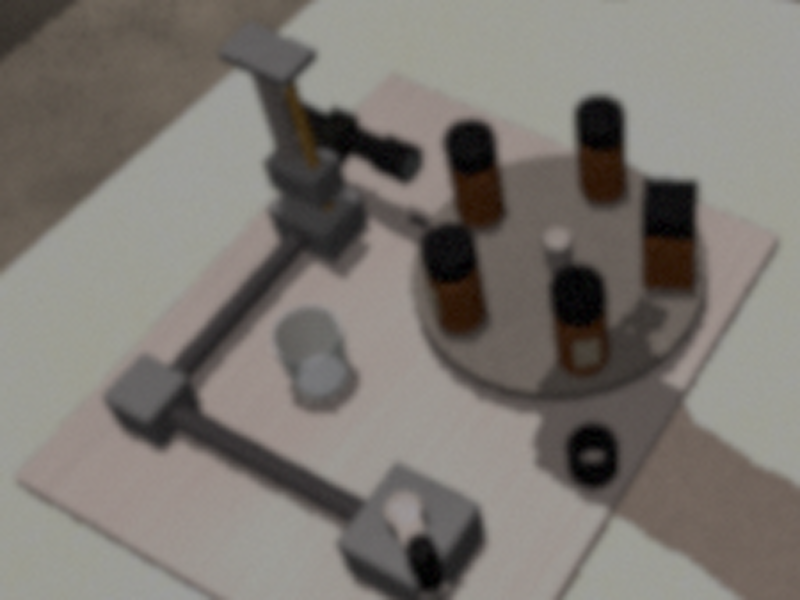

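Both views show the torch carriage down on the base block. I'll refit the rig and turntable with the new wrist view and check the lens height.

```bash
cat > fit3.py <<'E'
exec(open("fit2.py").read().split("best=")[0])
d=np.load("w2.npz"); c2=dict(cw,R=d["R"],t=d["t"])
H=lambda x,y:(115+(x+.5)/2.1053-.5,80+(y+.5)/2.1053-.5)
o2=np.array([H(*t) for t in [(100,51),(638,18),(600,418),(157,440),(256,207),(194,121),(140,246),(240,328),(352,271),(332,140),(558,155)]])
g2=lambda p:proj(c2,model(p))[:11]-o2
side=lambda p:(proj(cs,model(p))-oS)[:11]; sd=lambda p:(proj(cd,model(p))-oD)[:11]
# allow per-camera pixel offset
def f3(v):
    p=np.r_[v[:6],.5,.2]; o=v[6:].reshape(3,2)
    return np.r_[2*(g2(p)-o[0]).ravel(),(side(p)-o[1]).ravel(),(sd(p)-o[2]).ravel(),.5*v[6:]]
np.set_printoptions(precision=4,suppress=True)
r=least_squares(f3,np.r_[.548,.002,.06,-2.71,.504,.238,np.zeros(6)],loss="soft_l1")
v=r.x; p=np.r_[v[:6],.5,.2]; print(v, "axis rig",rot(-v[2])@(v[4:6]-v[:2])); print(g2(p))
L=np.r_[rot(v[2])@[.129,0]+v[:2],0]
for z in(.15,.1,.087,.075): L[2]=z; print(z,"side crop",(proj(cd,L)-[74.64,134.64])*3.556,"w2 crop",(proj(c2,L)-[115,80])*2.105)
np.save("v.npy",v)
E
python3 fit3.py
```

```text
[ 0.5493  0.0026  0.0575 -2.7011  0.505   0.2373  0.4542  0.3472 -0.1006
 -1.183  -0.4559 -0.3624] axis rig [-0.0308  0.2368]
[[-0.926  -1.1349]
 [ 2.4981 -0.8016]
 [ 0.8815  0.0547]
 [ 0.1268  0.0864]
 [ 0.6708  0.3296]
 [-1.5553  0.7749]
 [-0.4593  0.2226]
 [ 0.2571  1.5765]
 [ 2.0104  1.0932]
 [ 0.8294  0.7427]
 [ 0.5493  0.4096]]
0.15 side crop [401.5793 113.0182] w2 crop [263.4515 395.5439]
0.1 side crop [411.3212 157.093 ] w2 crop [267.143  362.9836]
0.087 side crop [413.7366 168.0206] w2 crop [267.9942 355.4759]
0.075 side crop [415.9254 177.9234] w2 crop [268.7454 348.8502]
```

The lens projection for z = 87 mm gives w2 (268,355) against a read (267,357), so the torch is down. Now I'll grip round_jar3, whose path stays clear of the torch, and turn it.

```bash
cat > turn.py <<'E'
from h import *
v=np.load("v.npy"); C=v[:2]; yaw=.060; Z=.092
def pose(phi): return np.r_[C+.085*np.array([np.cos(phi),np.sin(phi)]),Z], down(phi-np.pi/2)
def turn(p0,p1,n,F0,feed=.08):
    for i,ph in enumerate(np.linspace(p0,p1,n+1)[1:]):
        P,R=pose(ph); move_linear(P,R,feed=feed); F=sense()["force"]-F0
        u=np.array([np.cos(ph),np.sin(ph)])
        print(i,"%.2f fr %.1f ft %.1f fz %.1f"%(ph,F[:2]@u,F[1]*u[0]-F[0]*u[1],F[2]))
        if np.linalg.norm(F)>45: print("STOP"); return ph
    return p1
E
python3 - <<'E'
from turn import *
ph=yaw-2.701+3*2*np.pi/5; end=yaw+6*np.pi/5; print(ph,end)
q=sense()["q"]; print([solve_ik(*pose(x)).round(2)[[0,5]] for x in (ph,(ph+end)/2,end)])
P,R=pose(ph); goto(P+[0,0,.09],R)
print(move_linear(P,feed=.12,f_stop=10)); F0=sense()["force"]
grab(60); s=sense(); print(s["force"]-F0,s["grip_width"]*85,s["position"]-P,s["t"])
ph=turn(ph,ph+.45,3,F0); s=sense(); print(ph,s["t"],s["grip_width"]*85)
np.save("t.npy",np.r_[ph,F0])
E
```

```text
1.1289111843077517 3.829911184307752
[array([0.01, 2.02]), array([-0.04,  0.62]), array([-0.26, -0.95])]
False
[-0.54470569 -1.53928421  5.32251867] 38.65413981422543 [ 7.09313480e-04 -5.33289484e-05  9.37975684e-04] 26.5667
0 1.28 fr -1.2 ft 0.9 fz 6.4
1 1.43 fr -1.5 ft 3.0 fz 6.7
2 1.58 fr -1.5 ft 2.7 fz 8.8
1.5789111843077517 27.4917 38.905033104790235
```

```bash
python3 - <<'E'
from turn import *
t=np.load("t.npy"); ph=t[0]; F0=t[1:]; end=yaw+6*np.pi/5
ph=turn(ph,end,15,F0); s=sense(); print(ph,s["t"],s["grip_width"]*85,s["position"]-pose(ph)[0],s["force"])
np.save("t.npy",np.r_[ph,F0])
for n,(x,y,w,h) in dict(scene=(205,155,160,120),wrist=(0,0,512,384)).items():
    ci=camera_info(n); im=read_camera(n)[y:y+h,x:x+w,::-1]
    if n=="wrist": np.savez("w3.npz",R=ci["R"],t=ci["t"])
    cv2.imwrite(f"pics/{n}4.png",cv2.resize(im,(800,600),interpolation=cv2.INTER_CUBIC))
E
```

```text
0 1.73 fr -1.3 ft 4.2 fz 9.4
1 1.88 fr -0.7 ft 5.7 fz 9.7
2 2.03 fr 0.6 ft 6.2 fz 11.3
3 2.18 fr 0.7 ft 6.8 fz 11.2
4 2.33 fr 1.8 ft 7.2 fz 12.9
5 2.48 fr 3.0 ft 7.6 fz 13.1
6 2.63 fr 4.0 ft 8.2 fz 15.2
7 2.78 fr 4.7 ft 9.3 fz 15.5
8 2.93 fr 7.3 ft 5.4 fz 14.7
9 3.08 fr 8.6 ft 6.3 fz 15.6
10 3.23 fr 9.9 ft 6.0 fz 15.8
11 3.38 fr 11.3 ft 5.8 fz 16.7
12 3.53 fr 12.8 ft 5.4 fz 14.9
13 3.68 fr 13.0 ft 3.4 fz 13.6
14 3.83 fr 13.6 ft 2.6 fz 13.9
3.829911184307752 32.1167 38.484200780701244 [-0.00166019 -0.00384926  0.00082723] [ -8.75636504 -10.47540603  14.27590851]
```

View pics/scene4.png

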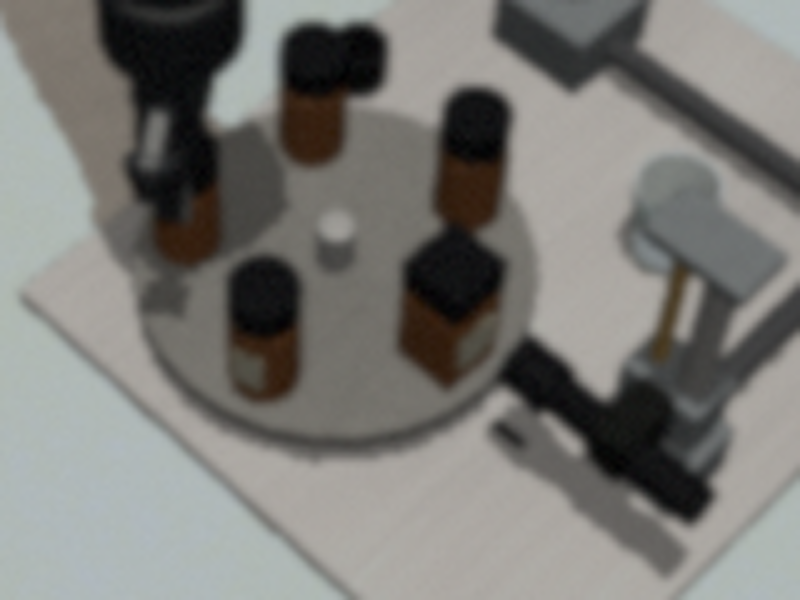

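View pics/wrist4.png

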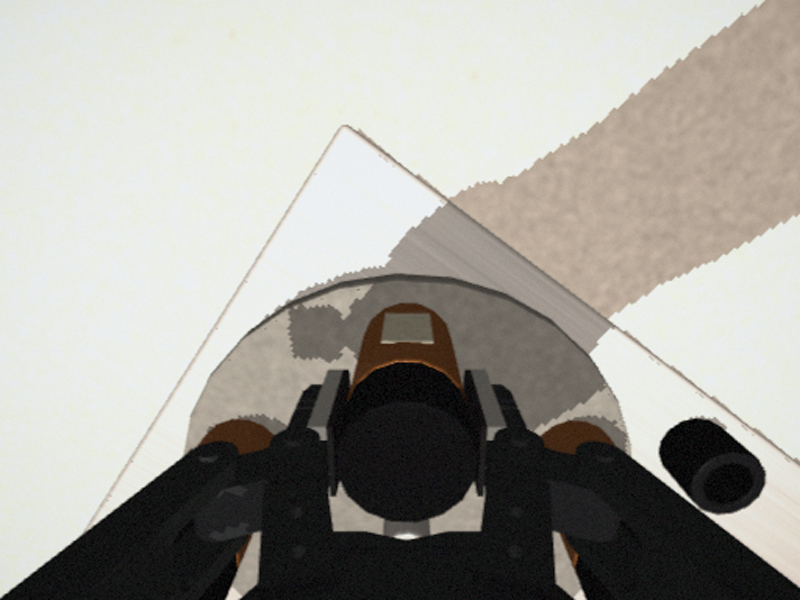

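The jar now faces the lens at scene (454,260). The wrist view shows the plate corner at (344,125), its edges, the held cap at (405,453) and the stub at (406,537). The TCP deviates about 4 mm from the command, so I'll measure the real angles from these.

```bash
cat > chk.py <<'E'
from h import *
np.set_printoptions(precision=4,suppress=True)
d=np.load("w3.npz"); c=dict(camera_info("wrist"),R=d["R"],t=d["t"])
G=lambda x,y:((x+.5)/1.5625-.5,(y+.5)/1.5625-.5)
def bp(u,z,c=c):
    r=c["R"].T@np.linalg.inv(K(c))@np.r_[u,1]; o=-c["R"].T@c["t"]; return (o+r*(z-o[2])/r[2])[:2]
k=bp(G(344,125),.012); l=bp(G(90,525),.012); r=bp(G(798,461),.012)
print("corner",k,"yaw left",np.arctan2(*(l-k)[::-1]),"yaw right",np.arctan2(*(r-k)[::-1])-np.pi/2)
st=bp(G(406,537),.077); cap=bp(G(405,453),.130); s=sense()
print("stub",st,"cap",cap,np.linalg.norm(cap-st),"ang",np.arctan2(*(cap-st)[::-1])%(2*np.pi),"tcp",s["position"])
R=Ro.from_rotvec(s["tcp_rot"]).as_matrix(); print("gripper phi",(np.arctan2(R[1,1],R[0,1])+np.pi/2)%(2*np.pi))
for a in(.060,):
    C=k-rot(a)@[-.13,-.13]; print("axis from corner",C); e=s["position"][:2]-C; print("tcp rel",np.linalg.norm(e),np.arctan2(*e[::-1])%(2*np.pi))
v=np.load("v.npy"); cs=camera_info("scene")
o=np.array([(337,222),(454,260),(475,113),(313,49),(264,283)]); o=np.array([205,155])+(o+.5)/5-.5
def f(q):
    P=[[q[0],q[1],.077]]+[[q[0]+.085*np.cos(q[2]+i*2*np.pi/5),q[1]+.085*np.sin(q[2]+i*2*np.pi/5),.13] for i in(0,1,2,4)]
    return (proj(cs,P)-o).ravel()
q=least_squares(f,[.55,0,.06]); print("scene: axis, square angle",q.x,"res",f(q.x))
E
python3 chk.py
```

```text
corner [ 0.4286 -0.1356] yaw left 0.060557245326531575 yaw right 0.06612931128718724
stub [ 0.543  -0.0054] cap [ 0.4808 -0.0562] 0.08032765433314608 ang 3.826986737450894 tcp [ 0.482  -0.0552  0.0928]
gripper phi 3.8258041102964104
axis from corner [0.5506 0.0019]
tcp rel 0.08929509322272244 3.8363678010071554
scene: axis, square angle [0.5497 0.0007 0.0551] res [-0.2819  0.4987  0.1653  0.1127  0.3365 -0.3677 -0.0264 -0.5386 -0.198
  0.1915]
```

The independent angles agree to within about 0.5°: square jar at 0.055–0.066 rad against a rig yaw of 0.060–0.066. The grip is firm, so I'm handing in.

```bash
python3 - <<'E'
from cell import *
sleep(.3); s=sense(); print(s["t"],s["position"],s["force"],s["grip_width"]); sign_off()
E
```

```text
32.5167 [ 0.4820169  -0.05522622  0.09283661] [ -8.17169732 -11.26921777  13.23188963] 0.456197350489337
the job is handed in; nothing more can be done
```

The torch is wound down to its lower stop, the square jar stands in front of the lens, and the job is handed in with the gripper still holding the turntable. It took 32.5 s of the 72 s allowed.

- **Crank:** I turned it clockwise about 12.1 rad until it hit a firm stop at about 20 N, inside the expected 12.0–13.2 rad. Afterwards the lens appeared where a height of 87 mm predicts, to about 1 px in the wrist view and 2 px in the side view.
- **Turntable:** I gripped round_jar3 with 60 N and turned the table 2.70 rad anticlockwise. The square jar measures 0.055–0.066 rad, depending on the method. The rig's x axis, where it should point, measures 0.058–0.066 rad. That agrees to within about 0.5°.
- **Final hold:** The arm was steady at hand-in, gripping the jar at about 39 mm.
- **Disagreement:** The gripper ended about 4 mm from its commanded point, mostly radially outward. It carries about 14 N sideways and 13 N vertically, probably because my axis estimate was off by about 2 mm. I left this because the measured jar angle was still right.
- **Other objects:** I kept clear of them, and those in the camera views looked unmoved. I did not check each one's position separately.

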